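Load a steel pin into the V-groove drilling jig

TASK

Pick up the loose steel pin, lay it in the V-groove of the drilling jig and push it gently along the groove, under the hood, until its end rests against the length stop hidden inside. The stop is held only by friction and has been set, so do not shift it; leave the pin lying home in the groove, let go of it, and do not disturb the cap, the tin or the oilstone.

Things in the scene. Friction and masses are not known exactly. Their poses are not given: they have to be found in the camera images.
- pin_mid (a point): centre of the loose steel pin: plain round bar, 20 mm in diameter, 120 mm long, both ends alike, about 0.3 kg, lying on the table left of the jig. Its y axis runs along the pin (x and z may point anywhere round it). Lying in the groove, this point is 41 mm above the table.
- jig: fixed bare-metal drilling jig, origin at the centre of its underside, z up. Base plate 84 (x) by 262 (y) by 8 mm; on it a block 50 mm wide, y from -120 to +120 mm, flat top 35 mm above the table. A 90 degree V-groove, 16 mm wide, 8 mm deep, runs along y at x = 0, open above from y = -40 to +120 mm; a hood covers the rest. The pin's axis in it is 6 mm above the flat top.
- groove_mouth (a point): centre of the hood's mouth, on the pin's axis in the groove (41 mm up, jig x = 0, y = -40 mm), axes as the jig's; the pin goes in towards -y. 12 mm inside, a light sprung roller presses on the pin from above: pushing takes 1 to 4 N in the open groove and 3 to 7 N from the roller on, which is not yet the stop.
- black_cap: black round cap, 68 mm wide and 37 mm high, standing on the table behind the pin, origin under its centre; leave it alone
- round_tin: flat round dark tin, 72 mm wide and 24 mm high, near the table's front edge, origin under its centre; leave it alone
- oilstone: grey-brown oilstone, 50 x 150 x 24 mm, lying behind the jig, origin under its centre; leave it alone
- hood_top (a point): middle of the hood's roof (70 mm up, jig y = -80 mm; hood 50 mm wide, 80 mm long, tunnel 25 mm wide, far end closed). Under it, unseen, the length stop stands across the groove: its face is 30 to 60 mm inside the mouth, differs each time and is not measured. It stands a push of 10 N but slips beyond about 16 N (plus the drag) and does not spring back.
There are look-alikes about, which are no part of the job. Of the things shaped like the part that bears pin_mid, the bare steel one is meant.

How it is judged:
By the outcome, as a careful person would: the job done as asked, in the order asked, and still so for the second after the job is handed in, with the robot touching nothing.
It also fails if it takes over 58 s, if anything falls off the work surface, if the arm or the gripper's body presses on something with over 40 N, if the wrist force passes 120 N, or if a joint passes its speed limit or range.

ROBOT

A 6-joint arm with a two-finger parallel gripper is mounted at the origin on a cart in front of the work surface, level with it; the furniture and walls round the work are solid. World frame = base frame: x ahead of the robot, y to its left, z up, the work surface at z = 0. Lengths are in m, angles in rad, forces in N, time in s.
With the tool pointing down it reaches from about 0.3 to 0.75 m from the base axis. Payload 8.5 kg.
Tool frame: the origin (TCP) lies at the very end of the fingers, on their centre line; the grasp point (between the pads) lies 19 mm behind it; z points along the fingers, y is the line along which they close (so a half turn about z gives the same grasp; the last joint's range is limited). The gripper opens to 85 mm and grips with 20 to 120 N. Pads are 22 mm wide; open, the fingers measure 114 mm over their backs; the gripper's body (76 mm by 85 mm) begins 54 mm behind the grasp point. The pads swing forward as they close: fully open they stand 13 mm farther back than shut.
Start: joints at [1.11, 0.381, 1.297, -0, 1.464, -0.215], TCP at [0.134, 0.533, 0.231] pointing down, gripper open.
Joint ranges: [-3.11, 3.11], [-0.89, 2.33], [0.22, 2.48], [-1.42, 4.56], [0.17, 2.85], [-2.88, 2.88]. Speed limits (rad/s): [2.39, 2.39, 3.14, 3.14, 3.14, 3.14].

INTERFACE

Orientations are given as [roll, pitch, yaw] about the fixed x, y, z axes, in that order (R = Rz(yaw) Ry(pitch) Rx(roll)).
In Python, from rig import r gives the robot as it stands.
- The arm moves only by the tool move_arm, never from a script. Its argument "commands" is a list of rows, each a list of 3 entries, a list of its own where there are three numbers: the turn, a rotation vector about the tool's x, y, z each as a share of 5 degrees, from -1 to 1, then the shift along the tool's x, y, z each as a share of 30 mm, from -1 to 1, then the finger opening in mm, from 0 to 85.4. A call has 1 to 8 rows; each row shifts and turns the commanded pose from where the row before left it, along the tool's axes as they then stand; what a row does not reach is not made up. A row lasts 1/8 s, in which the tool goes at most 62.5 mm and 10.7 degrees, less where a joint would pass 70% of its speed; a pose out of reach is approached as far as the arm can. A call with a number of a shift or a turn outside -1 to 1 is refused whole. A call with a gripper value outside its range is refused whole. The fingers move at their own pace and stop on an object; the grip force is fixed at half the most. Time passes only in rows, so rows that do not move let the fingers close. It gives the time, the measured TCP pose, the force, the opening and the grip force at its end, in the units of the state.
- r.read_state(): the state, without advancing time (a new reading comes with each control period).
- r.camera(name): name is "side" or "top" or "wrist"; returns a dict with "img" (384x512x3 uint8, red, green, blue), "K" (3x3 intrinsics, pixels), "world_from_camera" (4x4, takes a point from camera to world coordinates); the wrist camera has in their place "hand_eye" (4x4, takes a point from camera to tool coordinates, whose origin is the TCP and whose axes are the flange's). Camera axes: x right, y up, looking along -z (the intrinsics and any distortion apply to the point x, -y, -z); pixel columns grow to the right and rows downward; lengths in m; the calibration is good to about 2 mm. The wrist camera is an equidistant fisheye: a pixel r from the principal point sees the ray r / f radians off the axis. A picture is of the moment at which its call begins: read the wrist's pose just before it. There is no depth.
- r.close_job(): hands the job in; it is judged then, once.
The state is a dict: "clock": time; "qpos": joint angles; "qd": joint speeds; "joint_torque": joint torques, N m; "eef_pos": TCP position; "tcp_rot": TCP orientation; "ft_force": force on the tool from outside, world axes, zero at the start; "wrist_torque": the same for the moment, N m; "grip_width": finger opening in m; "finger_force": force on a finger pad.
Only numpy, scipy, OpenCV 4.12 (cv2) and the standard library are available. Lean on these libraries where they do the work, as an engineer would, in place of code of your own. Each camera call takes 0.05 s, during which the arm holds its last target. There are 200 camera calls.

## Working session

There is one attempt and no reset: what is moved stays moved. The work goes in short steps, Python scripts to look and compute and a tool call to move; the robot and the scene stay as the last step left them, time stands still between calls to the robot, and variables do not carry over. Pictures are saved under pics/ and viewed, at most 10 in all, crops included, and the job is handed in when it is done.

Besides the shell and the picture viewer there is one more tool, called after "Request:" as a command line: name --argument value ..., lists and objects as JSON in quotes. move_arm: Moves the arm, as the interface text tells. Shift numbers are shares of 30 mm and turn numbers shares of 5 degrees, none past 1 either way. Its arguments: {"type":"object","properties":{"commands":{"type":"array"}},"required":["commands"]}

```bash
mkdir -p pics; python3 - <<'E'
from rig import r
import cv2,numpy as np
s=r.read_state();print(s)
for n in ["top","side"]:
    c=r.camera(n);cv2.imwrite(f"pics/{n}0.png",cv2.resize(c["img"][:,:,::-1],(800,600),interpolation=cv2.INTER_CUBIC))
    np.savez(f"{n}.npz",**c);print(n,c["K"].tolist(),np.round(c["world_from_camera"],4).tolist(),[k for k in c])
c=r.camera("wrist");np.savez("wrist.npz",**c);print(c["K"],c["hand_eye"])
E
```

```text
{'clock': 0.0, 'qpos': array([ 1.10970892e+00,  3.81212722e-01,  1.29828502e+00,  1.03751033e-05,
        1.46358467e+00, -2.15325638e-01]), 'qd': array([-2.38350529e-03,  2.44354286e-03, -6.61049264e-05, -1.96632023e-05,
        1.52198829e-04, -5.85334281e-04]), 'joint_torque': array([ 2.72123441e-03, -4.48461771e+01, -2.31275511e+01, -9.25401810e-05,
        4.79110720e-03,  2.33905460e-06]), 'eef_pos': array([0.1336905 , 0.53319826, 0.23069461]), 'tcp_rot': array([-3.14013951e+00, -3.28384839e-04,  2.89582953e+00]), 'ft_force': array([ 0.45084988,  0.22461191, -0.02551413]), 'wrist_torque': array([-0.02174327, -0.01224686,  0.00933959]), 'finger_force': 0.0, 'grip_width': 0.08535013949886795}
top [[412.78265508357566, 0.0, 255.7343093182872], [0.0, 412.78265508357566, 188.60540456317466], [0.0, 0.0, 1.0]] [[-0.0256, 0.982, -0.1873, 0.3708], [-0.9996, -0.0236, 0.0129, 0.2038], [0.0083, 0.1875, 0.9822, 1.0741], [0.0, 0.0, 0.0, 1.0]] ['img', 'K', 'world_from_camera']
side [[429.53424575962106, 0.0, 254.54232364318497], [0.0, 429.53424575962106, 187.5667916048331], [0.0, 0.0, 1.0]] [[-0.9916, 0.0329, -0.1249, 0.4164], [-0.1278, -0.3888, 0.9124, 1.348], [-0.0185, 0.9207, 0.3897, 0.5804], [0.0, 0.0, 0.0, 1.0]] ['img', 'K', 'world_from_camera']
[[297.31863964   0.         258.03301774]
 [  0.         297.31863964 198.0298348 ]
 [  0.           0.           1.        ]] [[ 8.55627690e-05  9.59541425e-01  2.81567481e-01  7.24901240e-02]
 [ 9.99999957e-01 -1.61030184e-04  2.44887536e-04 -2.07033250e-03]
 [ 2.80320599e-04  2.81567448e-01 -9.59541398e-01 -1.44272643e-01]
 [ 0.00000000e+00  0.00000000e+00  0.00000000e+00  1.00000000e+00]]
```

View pics/top0.png

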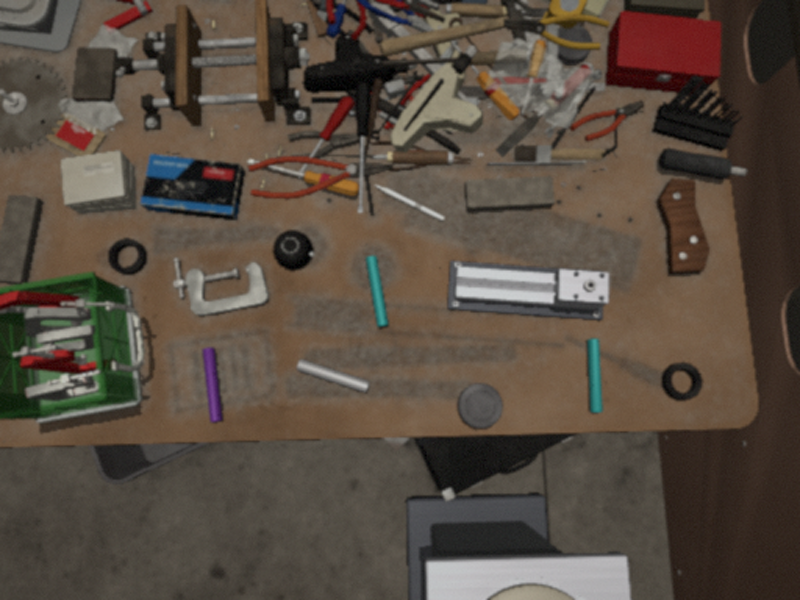

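View pics/side0.png

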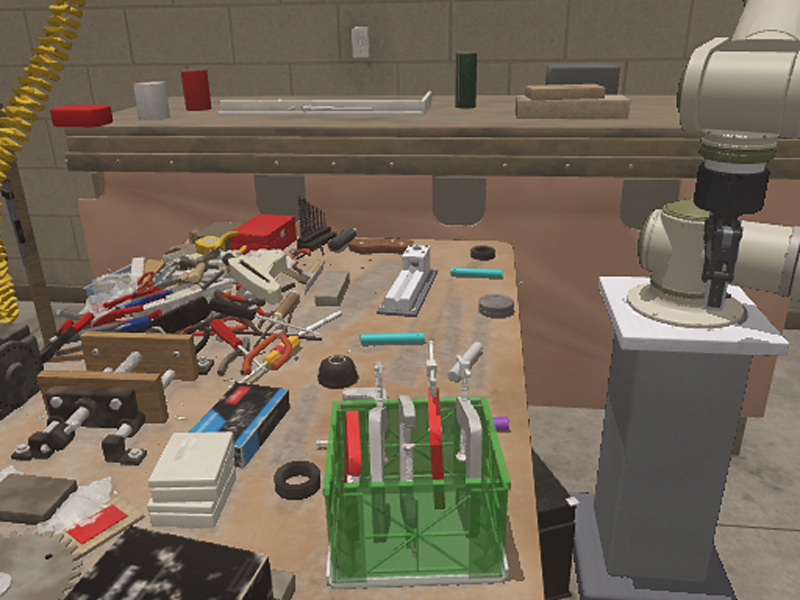

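The top view shows the bare steel pin at (300..367, 365..387), with teal and purple decoys around it. The jig is at (450..608, 263..318) with the hood on the right. The tin is at (480,405), the cap at (293,249) and the oilstone at (508,193). I'll enlarge crops next.

```bash
cat > h.py <<'E'
import numpy as np,cv2
def load(n): return dict(np.load(n+".npz"))
def proj(c,p):
    T=np.linalg.inv(c["world_from_camera"]);q=T[:3,:3]@np.array(p)+T[:3,3]
    return c["K"][0,0]*q[0]/-q[2]+c["K"][0,2], c["K"][1,1]*-q[1]/-q[2]+c["K"][1,2]
def back(c,u,v,z):
    K=c["K"];T=c["world_from_camera"];d=T[:3,:3]@np.array([(u-K[0,2])/K[0,0],-(v-K[1,2])/K[1,1],-1])
    o=T[:3,3];return o+d*(z-o[2])/d[2]
E
python3 - <<'E'
from h import *
c=load("top");im=c["img"][:,:,::-1]
a=im[220:257,185:243];b=im[160:210,280:396]
A=cv2.resize(a,None,fx=6.8,fy=6.8,interpolation=cv2.INTER_CUBIC);B=cv2.resize(b,None,fx=6.8,fy=6.8,interpolation=cv2.INTER_CUBIC)
o=np.zeros((A.shape[0]+B.shape[0],B.shape[1],3),np.uint8);o[:A.shape[0],:A.shape[1]]=A;o[A.shape[0]:]=B
cv2.imwrite("pics/crop.png",o);print(A.shape,B.shape)
for p in [(0.134,.533,.231),(0,0,0),(.4,.2,0)]: print(proj(c,p))
E
```

```text
(252, 394, 3) (340, 789, 3)
(np.float64(80.99088141975966), np.float64(399.59907407591))
(np.float64(341.0963619578798), np.float64(422.8480243180286))
(np.float64(253.4691114001229), np.float64(255.8219923797726))
```

View pics/crop.png

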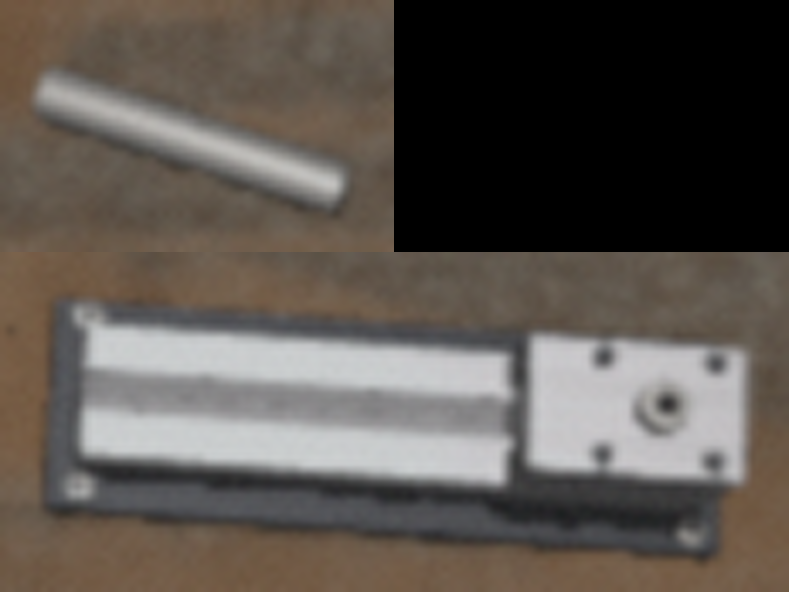

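The crops show the pin's ends at crop A (43,87) and (338,190). The groove's centreline runs from (83,391) at the open end of the block to (508,414). The hood roof's corners are (528,335), (748,350), (743,486) and (527,470).

```bash
python3 - <<'E'
from h import *
c=load("top");s=6.8
f=lambda x,y,ox,oy:((x+.5)/s-.5+ox,(y+.5)/s-.5+oy)
A=lambda x,y,z:back(c,*f(x,y,185,220),z)
B=lambda x,y,z:back(c,*f(x,y-252,280,160),z)
p,q=A(43,87,.01),A(338,190,.01);d=p-q
print("pin",p,q,(p+q)/2,np.linalg.norm(d),np.degrees(np.arctan2(d[1],d[0])))
tl,bl,tr,br=B(85,326,.035),B(80,458,.035),B(510,353,.035),B(505,485,.035)
print("block",tl,bl,tr,br,np.linalg.norm(tl-bl))
g=B(83,391,.035);h=[B(*x,.07) for x in[(528,335),(748,350),(743,486),(527,470)]]
g2=B(508,414,.035)
hc=np.mean(h,0);print("groove end",g,g2,"hood",hc,[np.linalg.norm(h[i]-h[i-1]) for i in range(4)])
for e in (g-hc,g-g2,(tl+bl-tr-br)):print(np.linalg.norm(e[:2]),"yaw +y dir",np.degrees(np.arctan2(e[1],e[0])))
k=[B(*x,.008) for x in[(55,298),(46,512),(715,553)]]
print("plate",k, np.linalg.norm(k[0]-k[1]),np.linalg.norm(k[2]-k[1]),"ctr",(k[0]+k[2])/2)
# base silhouette of others
for n,u,v,z in[("cap",293,249,.03),("tin",480,403,.024)]:print(n,back(c,u*.64,v*.64,z))
E
```

```text
pin [0.46328473 0.35927127 0.01      ] [0.42191263 0.24851019 0.01      ] [0.44259868 0.30389073 0.01      ] 0.11823564169054024 69.5180514653994
block [0.61445325 0.09495193 0.035     ] [0.56345146 0.09898936 0.035     ] [ 0.60009956 -0.06624559  0.035     ] [ 0.54925549 -0.06076128  0.035     ] 0.05116134663214577
groove end [0.58921937 0.0967741  0.035     ] [ 0.57648645 -0.06381665  0.035     ] hood [ 0.56994844 -0.10202372  0.07      ] [np.float64(0.05055682536468984), np.float64(0.08098638093710235), np.float64(0.05102616904258524), np.float64(0.07878835958629203)]
0.19972967340370795 yaw +y dir 84.46319944136229
0.16109474612287214 yaw +y dir 85.46661749548764
0.32221546819939195 yaw +y dir 84.91668380913596
plate [array([0.63229215, 0.10338457, 0.008     ]), array([0.54761891, 0.11025589, 0.008     ]), array([ 0.52538716, -0.14675378,  0.008     ])] 0.08495158907106241 0.25796942115329397 ctr [ 0.57883965 -0.0216846   0.008     ]
cap [0.65175067 0.36586135 0.03      ]
tin [0.39072042 0.06528434 0.024     ]
```

The jig origin is about (0.578,-0.022), with its +y axis at 84.9° in world. The block and plate sizes agree with the given ones. The pin measures 118 mm long at (0.4426,0.3039), direction 69.5°. I'll turn the tool to yaw 69.5° first, then travel.

Request:
move_arm --commands '[[[0,0,1],[0,0,0],85],[[0,0,1],[0,0,0],85],[[0,0,1],[0,0,0],85],[[0,0,1],[0,0,0],85],[[0,0,1],[0,0,0],85],[[0,0,1],[0,0,0],85],[[0,0,1],[0,0,0],85],[[0,0,1],[0,0,0],85]]'

```text
clock: 1.15
eef_pos: [0.1338, 0.5333, 0.2311]
tcp_rot: [-3.141, 0.0, 2.195]
ft_force: [1.1, 0.4, 0.3]
grip_width: 0.0853
finger_force: 0.0
```

Request:
move_arm --commands '[[[0,0,1],[0,0,0],85],[[0,0,1],[0,0,0],85],[[0,0,1],[0,0,0],85],[[0,0,1],[0,0,0],85],[[0,0,1],[0,0,0],85],[[0,0,1],[0,0,0],85],[[0,0,1],[0,0,0],85],[[0,0,1],[0,0,0],85]]'

```text
clock: 2.15
eef_pos: [0.1338, 0.5333, 0.2311]
tcp_rot: [-3.141, 0.001, 1.497]
ft_force: [-0.3, -0.1, 0.2]
grip_width: 0.0846
finger_force: 0.0
```

Request:
move_arm --commands '[[[0,0,1],[0,0,0],85],[[0,0,1],[0,0,0],85],[[0,0,1],[0,0,0],85],[[0,0,0.28],[0,0,0],85]]'

```text
clock: 2.65
eef_pos: [0.1338, 0.5333, 0.2311]
tcp_rot: [-3.142, 0.001, 1.213]
ft_force: [0.5, 0.3, 0.6]
grip_width: 0.0848
finger_force: 0.0
```

Yaw is 1.213 rad (69.5°). Now the travel.

Request:
move_arm --commands '[[[0,0,0],[-0.27,0.95,0],85],[[0,0,0],[-0.27,0.95,0.1],85],[[0,0,0],[-0.27,0.95,0.3],85],[[0,0,0],[-0.27,0.95,0.3],85],[[0,0,0],[-0.27,0.95,0.3],85],[[0,0,0],[-0.27,0.95,0.3],85],[[0,0,0],[-0.27,0.95,0.3],85],[[0,0,0],[-0.27,0.95,0.3],85]]'

```text
clock: 3.65
eef_pos: [0.3254, 0.3923, 0.174]
tcp_rot: [-3.142, 0.0, 1.214]
ft_force: [0.5, 0.1, -0.3]
grip_width: 0.0848
finger_force: 0.0
```

Request:
move_arm --commands '[[[0,0,0],[-0.27,0.95,0.3],85],[[0,0,0],[-0.27,0.95,0.3],85],[[0,0,0],[-0.27,0.95,0.3],85],[[0,0,0],[-0.27,0.95,0.3],85],[[0,0,0],[-0.27,0.92,0.2],85],[[0,0,0],[0,0,0],85]]'

```text
clock: 4.4
eef_pos: [0.4441, 0.3045, 0.1317]
tcp_rot: [-3.141, 0.001, 1.212]
ft_force: [-0.8, -0.1, 0.4]
grip_width: 0.0851
finger_force: 0.0
```

```bash
cat >> h.py <<'E'
from scipy.spatial.transform import Rotation as R
def wtool(s):
    T=np.eye(4);T[:3,:3]=R.from_euler("xyz",s["tcp_rot"]).as_matrix();T[:3,3]=s["eef_pos"];return T
def wback(c,T,u,v,z):
    K=c["K"];x,y=(u-K[0,2])/K[0,0],(v-K[1,2])/K[1,1];t=np.hypot(x,y);k=np.sin(t)/t if t>0 else 1
    W=T@c["hand_eye"];d=W[:3,:3]@np.array([x*k,-y*k,-np.cos(t)]);o=W[:3,3];return o+d*(z-o[2])/d[2]
E
cat > wv.py <<'E'
import sys
from rig import r
from h import *
s=r.read_state();c=r.camera("wrist");np.savez("wrist.npz",T=wtool(s),**c)
print(s["eef_pos"],s["tcp_rot"],s["clock"],s["ft_force"])
cv2.imwrite(f"pics/{sys.argv[1]}.png",cv2.resize(c["img"][:,:,::-1],(800,600),interpolation=cv2.INTER_CUBIC))
E
python3 wv.py w1
```

```text
[0.44413355 0.30449998 0.13171704] [-3.14095794e+00  6.68572028e-04  1.21184554e+00] 4.4 [-0.75762454 -0.08364829  0.43045503]
```

View pics/w1.png

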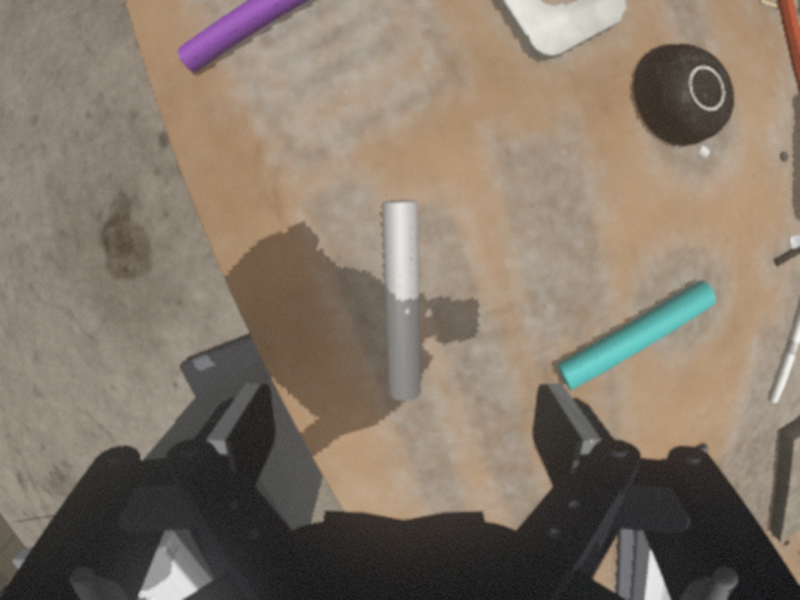

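The pin runs vertically in the wrist view, with its ends at (400,203) and (404,399).

```bash
python3 - <<'E'
from h import *
c=load("wrist");T=c["T"];k=lambda u:(u+.5)*.64-.5
p,q=[wback(c,T,k(u),k(v),.01) for u,v in[(400,203),(404,398)]];d=p-q
print(p,q,(p+q)/2,np.linalg.norm(d),np.degrees(np.arctan2(d[1],d[0])))
print("tool", np.linalg.inv(T)@np.r_[(p+q)/2,1])
E
```

```text
[0.46070824 0.35640074 0.01      ] [0.41997387 0.2412229  0.01      ] [0.44034105 0.29881182 0.01      ] 0.12216883312142506 70.52309646303759
tool [-0.00657653 -0.00147532  0.12172242  1.        ]
```

Request:
move_arm --commands '[[[0,0,-0.1],[-0.15,-0.03,0.8],60],[[0,0,0],[0,0,0.8],50],[[0,0,0],[0,0,0.8],45],[[0,0,0],[0,0,0.8],45],[[0,0,0],[0,0,0.6],45],[[0,0,0],[0,0,0.25],45],[[0,0,0],[0,0,0],45],[[0,0,0],[0,0,0],45]]'

```text
clock: 5.45
eef_pos: [0.441, 0.3019, 0.0116]
tcp_rot: [3.141, -0.001, 1.222]
ft_force: [-0.4, -0.8, 0.0]
grip_width: 0.045
finger_force: 0.0
```

Request:
move_arm --commands '[[[0,0,0],[0,0,0.18],45],[[0,0,0],[0,0,0],12],[[0,0,0],[0,0,0],12],[[0,0,0],[0,0,0],12],[[0,0,0],[0,0,0],12],[[0,0,0],[0,0,0],12]]'

```text
clock: 6.2
eef_pos: [0.441, 0.3016, 0.0057]
tcp_rot: [3.141, -0.0, 1.222]
ft_force: [-0.0, -1.1, 4.6]
grip_width: 0.0173
finger_force: 58.7
```

Request:
move_arm --commands '[[[0,0,0],[0,0,-0.2],12],[[0,0,0],[0,0,-0.6],12],[[0,0,0],[0,0,-1],12],[[0,0,0],[0,0,-1],12],[[0,0,0],[0,0,-1],12],[[0,0,0],[0,0,0],12]]'

```text
clock: 6.95
eef_pos: [0.4413, 0.3019, 0.1208]
tcp_rot: [3.139, -0.002, 1.222]
ft_force: [-0.1, -0.1, -3.7]
grip_width: 0.0176
finger_force: 58.9
```

```bash
python3 wv.py w2
```

```text
[0.44127131 0.30190692 0.12082656] [ 3.13926499e+00 -2.29386033e-03  1.22211213e+00] 6.95 [-0.14117013 -0.09742499 -3.68299832]
```

View pics/w2.png

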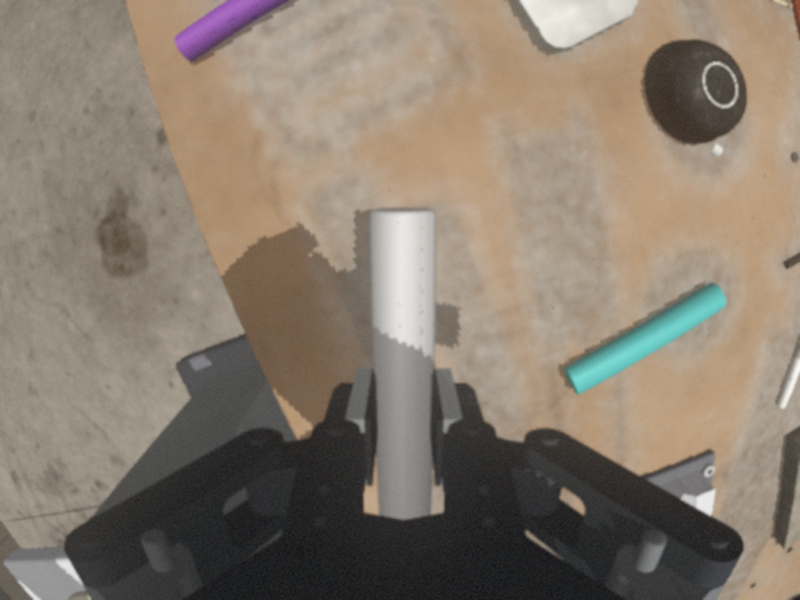

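The pin is held between the fingertips and in line with the tool, its far end at (402,210). The wrist force reads its 3.7 N weight.

```bash
python3 - <<'E'
from h import *
from rig import r
c=load("wrist");T=c["T"];k=lambda u:(u+.5)*.64-.5
for zt in(-.004,0.002):
  z=T[2,3]-zt
  print([np.round(np.linalg.inv(T)@np.r_[wback(c,T,k(u),k(v),z),1],4) for u,v in[(402,211),(371,213),(435,213),(404,515)]])
print(r.read_state()["wrist_torque"])
print("pin dirs: tool y of axis")
y=np.radians(84.9);d=np.array([np.cos(y),np.sin(y)]);o=np.array([.5783,-.0222]);tgt=o+.035*d
s=r.read_state();dl=tgt-s["eef_pos"][:2];a=y
print(tgt,"in yaw 84.9 frame x,y:",dl@d,dl@[np.sin(a),-np.cos(a)])
E
```

```text
[array([ 0.0591, -0.0012, -0.0039,  1.    ]), array([ 0.0585, -0.0105, -0.0039,  1.    ]), array([ 0.0585,  0.0088, -0.0038,  1.    ]), array([-5.54e-02, -5.00e-04, -4.10e-03,  1.00e+00])]
[array([ 0.0587, -0.0012,  0.0021,  1.    ]), array([ 0.0581, -0.0109,  0.0021,  1.    ]), array([0.0581, 0.0092, 0.0022, 1.    ]), array([-6.07e-02, -5.00e-04,  1.90e-03,  1.00e+00])]
[-0.02492374 -0.0381777   0.01043916]
pin dirs: tool y of axis
[0.5814113  0.01266144] in yaw 84.9 frame x,y: -0.2752569831690711 0.16599661194656268
```

Request:
move_arm --commands '[[[0,0,-1],[0,0,0],12],[[0,0,-1],[0,0,0],12],[[0,0,-0.98],[0,0,0],12],[[0,0,0],[-0.4,0.25,0],12],[[0,0,0],[-0.92,0.55,0],12],[[0,0,0],[-0.92,0.55,0],12],[[0,0,0],[-0.92,0.55,0],12],[[0,0,0],[-0.92,0.55,0],12]]'

```text
clock: 8.0
eef_pos: [0.5033, 0.1713, 0.1184]
tcp_rot: [-3.14, 0.001, 1.479]
ft_force: [-0.0, 0.3, -3.7]
grip_width: 0.0172
finger_force: 58.9
```

Request:
move_arm --commands '[[[0,0,0],[-0.92,0.55,0],12],[[0,0,0],[-0.92,0.55,0],12],[[0,0,0],[-0.92,0.55,0],12],[[0,0,0],[-0.92,0.55,0],12],[[0,0,0],[-0.92,0.55,0],12],[[0,0,0],[-0.5,0.33,0],12],[[0,0,0],[0,0,0],12],[[0,0,0],[0,0,0],12]]'

```text
clock: 9.0
eef_pos: [0.5811, 0.0133, 0.1191]
tcp_rot: [-3.141, -0.0, 1.482]
ft_force: [-0.2, -0.2, -3.0]
grip_width: 0.0173
finger_force: 58.9
```

```bash
python3 wv.py w3
```

```text
[0.58105503 0.01332175 0.11911701] [-3.14055118e+00 -4.03259605e-04  1.48221099e+00] 9.0 [-0.17874044 -0.23245654 -2.97260041]
```

View pics/w3.png

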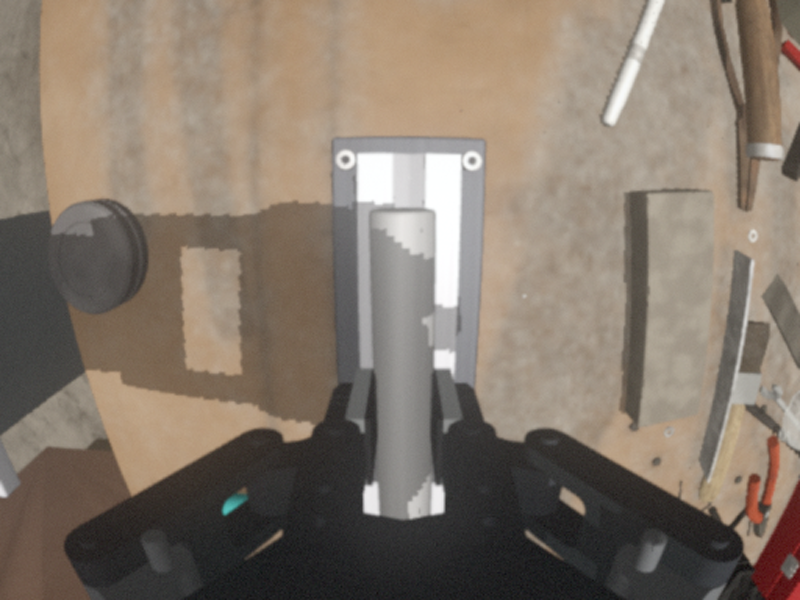

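The view shows the jig's open end under the pin. The plate corners are at (333,139) and (485,138), and the block's end corners at (357,153) and (462,153). The groove spans (391..426,154), and the pin's end is at (402,210).

```bash
python3 - <<'E'
from h import *
c=load("wrist");T=c["T"];k=lambda u:(u+.5)*.64-.5
f=lambda u,v,z:(np.linalg.inv(T)@np.r_[wback(c,T,k(u),k(v),z),1])[:2]*1e3
for n,u,v,z in[("pl",333,139,.008),("pr",485,138,.008),("bl",357,153,.035),("br",462,153,.035),("gl",391,154,.035),("gr",426,154,.035),("bl2",361,370,.035),("br2",457,370,.035),("pl2",337,380,.008),("pr2",476,380,.008),("pin l",371,213,.121),("pin r",435,213,.121)]: print(n,f(u,v,z))
E
```

```text
pl [ 91.30884695 -39.53723814]
pr [92.11318719 43.15825479]
bl [ 81.71763493 -23.76853357]
br [81.86904912 27.16969803]
gl [80.99052485 -7.27219726]
gr [81.03217222  9.6470707 ]
bl2 [-31.19436471 -24.05884217]
br2 [-31.22791481  27.57522325]
pl2 [-49.96132506 -41.70044529]
pr2 [-49.98070367  42.98001708]
pin l [ 58.63353694 -11.18636439]
pin r [58.63388804  8.38052798]
```

Request:
move_arm --commands '[[[0,0,0],[0,0.06,0.5],12],[[0,0,0],[0,0,0.7],12],[[0,0,0],[0,0,0.7],12],[[0,0,0],[0,0,0.5],12],[[0,0,0],[0,0,0.15],12],[[0,0,0],[0,0,0],12]]'

```text
clock: 9.8
eef_pos: [0.5835, 0.0125, 0.043]
tcp_rot: [3.141, 0.0, 1.482]
ft_force: [0.3, 0.6, -3.8]
grip_width: 0.0175
finger_force: 58.9
```

Request:
move_arm --commands '[[[0,0,0],[0,0,0.07],12],[[0,0,0],[0,0,0],12]]'

```text
clock: 10.05
eef_pos: [0.5836, 0.0124, 0.0412]
tcp_rot: [3.141, 0.0, 1.482]
ft_force: [0.8, -0.2, -3.1]
grip_width: 0.0175
finger_force: 58.9
```

Request:
move_arm --commands '[[[0,0,0],[0,0,0.04],12],[[0,0,0],[0,0,0],12]]'

```text
clock: 10.3
eef_pos: [0.5834, 0.0124, 0.0397]
tcp_rot: [3.142, -0.0, 1.482]
ft_force: [0.9, -1.5, -3.0]
grip_width: 0.0174
finger_force: 58.9
```

Request:
move_arm --commands '[[[0,0,0],[0,0,0.03],12],[[0,0,0],[0,0,0],12]]'

```text
clock: 10.55
eef_pos: [0.5834, 0.0124, 0.0386]
tcp_rot: [-3.141, 0.0, 1.482]
ft_force: [-0.0, 0.2, -3.4]
grip_width: 0.0176
finger_force: 58.9
```

Request:
move_arm --commands '[[[0,0,0],[0,0,0.03],12],[[0,0,0],[0,0,0],12]]'

```text
clock: 10.8
eef_pos: [0.5834, 0.0124, 0.0378]
tcp_rot: [-3.141, 0.0, 1.482]
ft_force: [-0.4, 0.7, -2.3]
grip_width: 0.0174
finger_force: 58.9
```

Request:
move_arm --commands '[[[0,0,0],[0,0,0.03],12],[[0,0,0],[0,0,0],12]]'

```text
clock: 11.05
eef_pos: [0.5835, 0.0124, 0.0374]
tcp_rot: [3.141, 0.0, 1.482]
ft_force: [-2.3, 1.1, 4.6]
grip_width: 0.0174
finger_force: 59.6
```

Contact. The −2.3 N in x says the pin is about 0.5 mm too far in +x, so I'll ease it across and release.

Request:
move_arm --commands '[[[0,0,0],[0,-0.02,0],12],[[0,0,0],[0,0,0],24],[[0,0,0],[0,0,0],30],[[0,0,0],[0,0,0],36],[[0,0,0],[0,0,-0.2],40],[[0,0,0],[0,0,-1],40],[[0,0,0],[0,0,-1],40],[[0,0,0],[0,0,0],40]]'

```text
clock: 12.05
eef_pos: [0.5839, 0.0123, 0.1054]
tcp_rot: [3.137, 0.0, 1.482]
ft_force: [-0.7, -0.2, -0.2]
grip_width: 0.0396
finger_force: 0.0
```

```bash
python3 wv.py w4
```

```text
[0.58393024 0.01232    0.10540683] [3.13668660e+00 4.65199020e-04 1.48219832e+00] 12.05 [-0.69548454 -0.18094203 -0.22965011]
```

View pics/w4.png

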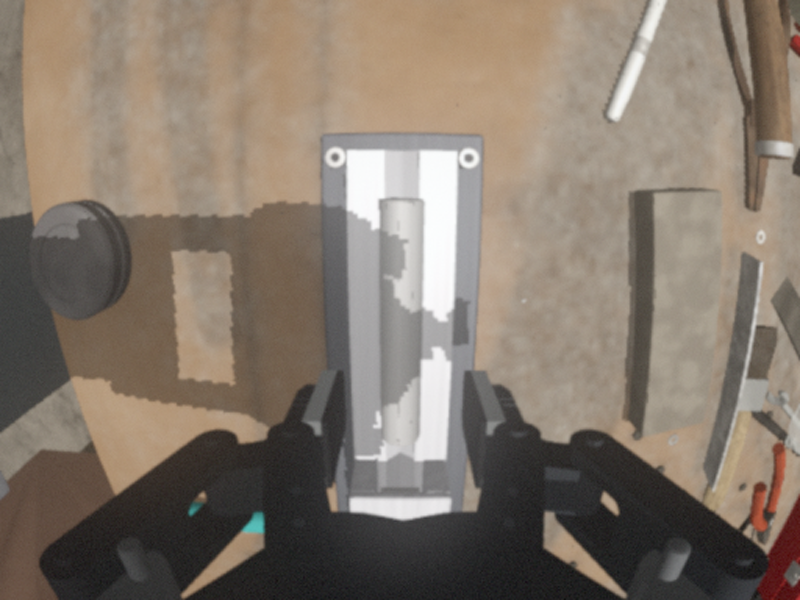

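The pin lies in the groove, centred at column 402 between the block edges (347..457). Its free end is at (402,199), with the hood edge behind at row ~460.

```bash
python3 - <<'E'
from h import *
c=load("wrist");T=c["T"];k=lambda u:(u+.5)*.64-.5
f=lambda u,v,z:(np.linalg.inv(T)@np.r_[wback(c,T,k(u),k(v),z),1])[:2]*1e3
for n,u,v,z in[("bl",347,150,.035),("br",457,150,.035),("end",402,199,.048),("pin l",380,203,.041),("pin r",424,203,.041),("pin2 l",381,400,.041),("pin2 r",420,400,.041)]: print(n,f(u,v,z))
E
```

```text
bl [ 82.48867331 -26.96785159]
br [82.47199291 23.16911284]
end [60.09362617 -1.87108975]
pin l [ 58.00344666 -11.70820273]
pin r [57.99019593  7.9251909 ]
pin2 l [-39.0123859  -12.54277139]
pin2 r [-39.04402065   7.09680897]
```

Request:
move_arm --commands '[[[0,0,0],[0.7,-0.04,0],0],[[0,0,0],[1,0,0],0],[[0,0,0],[1,0,0],0],[[0,0,0],[0.05,0,0.5],0],[[0,0,0],[0,0,0.8],0],[[0,0,0],[0,0,0.7],0],[[0,0,0],[0,0,0.18],0],[[0,0,0],[0,0,0],0]]'

```text
clock: 13.1
eef_pos: [0.5888, 0.0946, 0.0371]
tcp_rot: [-3.141, 0.0, 1.482]
ft_force: [0.6, 0.7, 1.0]
grip_width: 0.0002
finger_force: 0.0
```

Request:
move_arm --commands '[[[0,0,0],[-0.1,0,-0.03],0],[[0,0,0],[-0.1,0,0],0],[[0,0,0],[-0.1,0,0],0],[[0,0,0],[-0.05,0,0],0],[[0,0,0],[-0.05,0,0],0],[[0,0,0],[-0.05,0,0],0],[[0,0,0],[-0.05,0,0],0]]'

```text
clock: 13.98
eef_pos: [0.5877, 0.0801, 0.0387]
tcp_rot: [3.141, -0.001, 1.482]
ft_force: [0.6, 5.5, 3.5]
grip_width: -0.0
finger_force: 2.7
```

Request:
move_arm --commands '[[[0,0,0],[-0.06,0,0],0],[[0,0,0],[-0.06,0,0],0],[[0,0,0],[-0.06,0,0],0]]'

```text
clock: 14.35
eef_pos: [0.5872, 0.0748, 0.0387]
tcp_rot: [3.141, -0.001, 1.482]
ft_force: [0.4, 5.7, 3.0]
grip_width: 0.0002
finger_force: 2.7
```

Request:
move_arm --commands '[[[0,0,0],[-0.06,0,0],0],[[0,0,0],[-0.06,0,0],0],[[0,0,0],[-0.06,0,0],0]]'

```text
clock: 14.72
eef_pos: [0.5867, 0.0694, 0.0387]
tcp_rot: [3.141, -0.001, 1.482]
ft_force: [0.2, 6.0, 3.4]
grip_width: 0.0001
finger_force: 2.7
```

The push force is 5.7 N with 3 N upward, which is more than the open groove should give, so I'll check visually before going on.

```bash
python3 - <<'E'
from rig import r
from h import *
s=r.read_state();c=r.camera("side");np.savez("side1.npz",**c);w=r.camera("wrist")
print(s["ft_force"],s["wrist_torque"])
u,v=map(int,proj(c,(.585,.0,.04)));print(u,v)
a=cv2.resize(c["img"][v-35:v+40,u-50:u+50,::-1],(800,600),interpolation=cv2.INTER_CUBIC)
b=w["img"][:,:,::-1][150:,100:412]
A=cv2.resize(a,(400,300));B=cv2.resize(b,(400,300));cv2.imwrite("pics/p8.png",np.hstack([a[:, 100:600],cv2.resize(b[:, 60:250],(300,600))]))
E
```

```text
[0.23651686 6.01538949 3.40074468] [ 0.86038539  0.02374748 -0.03626862]
258 178
```

View pics/p8.png

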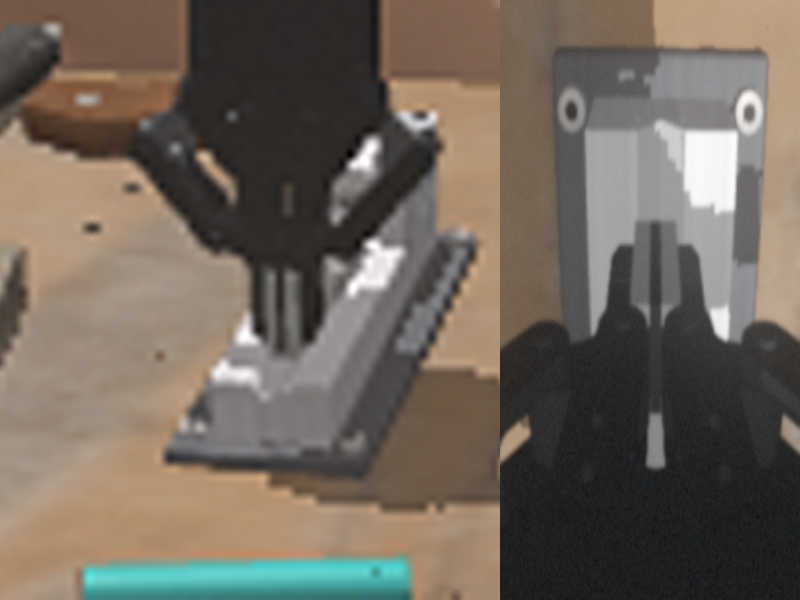

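The side view shows the closed fingers standing centred in the groove behind the pin, clear of the flats. The upward force is probably friction on the pin's end face pressing it down, so I'll raise the tool slightly while pushing.

Request:
move_arm --commands '[[[0,0,0],[-0.05,0,-0.02],0],[[0,0,0],[-0.05,0,0],0],[[0,0,0],[-0.05,0,0],0]]'

```text
clock: 15.2
eef_pos: [0.5862, 0.0643, 0.0388]
tcp_rot: [-3.141, 0.0, 1.482]
ft_force: [0.1, 1.9, -0.0]
grip_width: -0.0002
finger_force: 0.9
```

Request:
move_arm --commands '[[[0,0,0],[-0.05,0,0],0],[[0,0,0],[-0.05,0,0],0],[[0,0,0],[0,0,0],0]]'

```text
clock: 15.58
eef_pos: [0.586, 0.0613, 0.039]
tcp_rot: [-3.142, 0.0, 1.482]
ft_force: [-0.8, 1.2, 0.3]
grip_width: 0.0002
finger_force: 0.1
```

Request:
move_arm --commands '[[[0,0,0],[-0.05,0,0],0],[[0,0,0],[-0.05,0,0],0],[[0,0,0],[-0.05,0,0],0],[[0,0,0],[-0.05,0,0],0],[[0,0,0],[-0.05,0,0],0]]'

```text
clock: 16.2
eef_pos: [0.5853, 0.0542, 0.039]
tcp_rot: [-3.142, -0.0, 1.482]
ft_force: [-0.2, 3.7, -0.1]
grip_width: 0.0
finger_force: 2.2
```

Request:
move_arm --commands '[[[0,0,0],[-0.05,0,0],0],[[0,0,0],[-0.05,0,0],0],[[0,0,0],[0,0,0],0]]'

```text
clock: 16.58
eef_pos: [0.585, 0.0508, 0.039]
tcp_rot: [-3.141, 0.0, 1.482]
ft_force: [0.1, 3.1, 0.4]
grip_width: -0.0
finger_force: 1.5
```

The drag rose to 3–4 N at TCP y≈0.054, where the roller was expected. The pin tip is now about 15 mm inside the mouth, and the stop can't come before 30 mm.

Request:
move_arm --commands '[[[0,0,0],[-0.05,0,0],0],[[0,0,0],[-0.05,0,0],0],[[0,0,0],[-0.05,0,0],0],[[0,0,0],[-0.05,0,0],0],[[0,0,0],[0,0,0],0]]'

```text
clock: 17.2
eef_pos: [0.5844, 0.0449, 0.039]
tcp_rot: [-3.141, 0.0, 1.482]
ft_force: [-1.0, 3.0, 1.7]
grip_width: -0.0002
finger_force: 1.7
```

Request:
move_arm --commands '[[[0,0,0],[-0.04,0,0],0],[[0,0,0],[-0.04,0,0],0],[[0,0,0],[-0.04,0,0],0],[[0,0,0],[0,0,0],0]]'

```text
clock: 17.7
eef_pos: [0.5841, 0.0415, 0.039]
tcp_rot: [-3.141, 0.0, 1.482]
ft_force: [-0.2, 4.3, 1.6]
grip_width: -0.0002
finger_force: 2.0
```

Request:
move_arm --commands '[[[0,0,0],[-0.02,0,0],0],[[0,0,0],[-0.02,0,0],0],[[0,0,0],[0,0,0],0]]'

```text
clock: 18.08
eef_pos: [0.584, 0.0404, 0.039]
tcp_rot: [-3.141, -0.0, 1.482]
ft_force: [-1.0, 4.1, 1.6]
grip_width: 0.0003
finger_force: 2.4
```

Now fine steps. The arm's stiffness comes out at roughly 15–20 N/mm, so steps must stay under 0.8 mm between readings.

Request:
move_arm --commands '[[[0,0,0],[-0.03,0,0],0],[[0,0,0],[-0.03,0,0],0],[[0,0,0],[0,0,0],0]]'

```text
clock: 18.45
eef_pos: [0.5839, 0.0386, 0.039]
tcp_rot: [-3.141, -0.0, 1.482]
ft_force: [-1.1, 4.5, 1.7]
grip_width: 0.0001
finger_force: 2.3
```

Request:
move_arm --commands '[[[0,0,0],[-0.012,0,0],0],[[0,0,0],[-0.012,0,0],0],[[0,0,0],[0,0,0],0]]'

```text
clock: 18.82
eef_pos: [0.5838, 0.038, 0.039]
tcp_rot: [-3.141, -0.0, 1.482]
ft_force: [-0.8, 5.8, 1.2]
grip_width: 0.0002
finger_force: 2.5
```

Request:
move_arm --commands '[[[0,0,0],[-0.012,0,0],0],[[0,0,0],[-0.012,0,0],0],[[0,0,0],[0,0,0],0]]'

```text
clock: 19.2
eef_pos: [0.5837, 0.0372, 0.039]
tcp_rot: [-3.141, -0.0, 1.482]
ft_force: [-1.9, 4.8, 1.3]
grip_width: -0.0001
finger_force: 2.5
```

Request:
move_arm --commands '[[[0,0,0],[-0.012,0,0],0],[[0,0,0],[-0.012,0,0],0],[[0,0,0],[0,0,0],0]]'

```text
clock: 19.58
eef_pos: [0.5837, 0.0365, 0.039]
tcp_rot: [-3.141, -0.0, 1.482]
ft_force: [-2.0, 5.0, 2.0]
grip_width: -0.0002
finger_force: 2.5
```

Request:
move_arm --commands '[[[0,0,0],[-0.012,-0.006,-0.006],0],[[0,0,0],[-0.012,0,0],0],[[0,0,0],[0,0,0],0]]'

```text
clock: 19.95
eef_pos: [0.5835, 0.0355, 0.0391]
tcp_rot: [-3.142, 0.0, 1.482]
ft_force: [-0.4, 2.9, -1.3]
grip_width: -0.0
finger_force: 1.6
```

Request:
move_arm --commands '[[[0,0,0],[-0.014,0,0],0],[[0,0,0],[-0.013,0,0],0],[[0,0,0],[0,0,0],0]]'

```text
clock: 20.32
eef_pos: [0.5834, 0.0348, 0.0392]
tcp_rot: [-3.142, 0.0, 1.482]
ft_force: [-0.3, 3.1, -0.0]
grip_width: 0.0002
finger_force: 1.5
```

Request:
move_arm --commands '[[[0,0,0],[-0.014,0,0],0],[[0,0,0],[-0.013,0,0],0],[[0,0,0],[0,0,0],0]]'

```text
clock: 20.7
eef_pos: [0.5834, 0.034, 0.0392]
tcp_rot: [3.142, 0.0, 1.482]
ft_force: [0.9, 2.5, -1.8]
grip_width: -0.0001
finger_force: 1.5
```

Request:
move_arm --commands '[[[0,0,0],[-0.014,0,0],0],[[0,0,0],[-0.013,0,0],0],[[0,0,0],[0,0,0],0]]'

```text
clock: 21.08
eef_pos: [0.5833, 0.0334, 0.0392]
tcp_rot: [-3.142, -0.0, 1.482]
ft_force: [-0.1, 4.4, -1.1]
grip_width: -0.0002
finger_force: 2.1
```

Request:
move_arm --commands '[[[0,0,0],[-0.012,0,0],0],[[0,0,0],[-0.012,0,0],0],[[0,0,0],[0,0,0],0]]'

```text
clock: 21.45
eef_pos: [0.5833, 0.0333, 0.0392]
tcp_rot: [3.142, -0.001, 1.482]
ft_force: [0.6, 8.1, -1.0]
grip_width: -0.0002
finger_force: 3.9
```

The TCP stalled and the force rose to 8 N, so this is likely the stop. A small step will confirm.

Request:
move_arm --commands '[[[0,0,0],[-0.01,0,0],0],[[0,0,0],[0,0,0],0]]'

```text
clock: 21.7
eef_pos: [0.5832, 0.0333, 0.0392]
tcp_rot: [3.141, -0.002, 1.482]
ft_force: [0.6, 9.1, -0.5]
grip_width: 0.0004
finger_force: 4.7
```

Request:
move_arm --commands '[[[0,0,0],[-0.01,0,0],0],[[0,0,0],[0,0,0],0]]'

```text
clock: 21.95
eef_pos: [0.5832, 0.0333, 0.0392]
tcp_rot: [3.141, -0.002, 1.482]
ft_force: [1.7, 10.7, -1.6]
grip_width: 0.0001
finger_force: 5.4
```

Firm at 10.7 N with no movement, so the pin is home. I'll back off and lift clear.

Request:
move_arm --commands '[[[0,0,0],[0.03,0,0],0],[[0,0,0],[0.05,0,0],0],[[0,0,0],[0.3,0,0],0],[[0,0,0],[0.5,0,0],0],[[0,0,0],[0,0,-0.7],0],[[0,0,0],[0,0,-1],0],[[0,0,0],[0,0,-1],0],[[0,0,0],[0,0,0],0]]'

```text
clock: 22.95
eef_pos: [0.5865, 0.059, 0.1223]
tcp_rot: [3.137, 0.0, 1.483]
ft_force: [-1.0, -1.2, -0.3]
grip_width: 0.0003
finger_force: 0.0
```

```bash
python3 wv.py w9
```

```text
[0.58654529 0.05896798 0.1223486 ] [3.13692564e+00 2.23507594e-04 1.48278226e+00] 22.95 [-0.95605472 -1.17991677 -0.28586641]
```

View pics/w9.png

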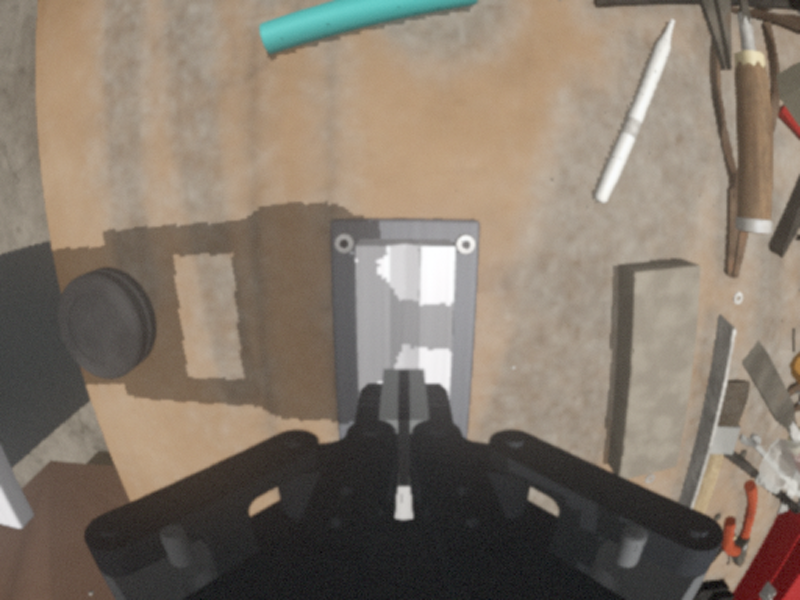

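The fingers hide the pin, and everything else is undisturbed. I'll move aside for a last check.

Request:
move_arm --commands '[[[0,0,0],[1,-1,-0.5],0],[[0,0,0],[1,-1,-0.5],0],[[0,0,0],[1,-1,0],0],[[0,0,0],[1,-1,0],0],[[0,0,0],[0,-1,0],0],[[0,0,0],[0,-1,0],0],[[0,0,0],[0,0,0],0]]'

```text
clock: 23.88
eef_pos: [0.4147, 0.1942, 0.1493]
tcp_rot: [-3.139, 0.001, 1.483]
ft_force: [0.8, -0.1, -0.1]
grip_width: 0.0002
finger_force: 0.0
```

```bash
python3 - <<'E'
from rig import r
from h import *
c=r.camera("top");np.savez("top9.npz",**c)
cv2.imwrite("pics/t9.png",cv2.resize(c["img"][150:260,270:400,::-1],(700,592),interpolation=cv2.INTER_CUBIC))
y=np.radians(84.9);d=np.array([np.cos(y),np.sin(y)]);o=np.array([.5783,-.0222])
for yy in(.0475,.12,-.04):
  u,v=proj(c,[*(o+yy*d),.045]);print(yy,(u-270)*5.385,(v-150)*5.385)
E
```

```text
0.0475 270.94942891503126 167.53767489264433
0.12 118.12845199691827 157.78649938566292
-0.04 455.49455383408724 179.31309956492447
```

View pics/t9.png

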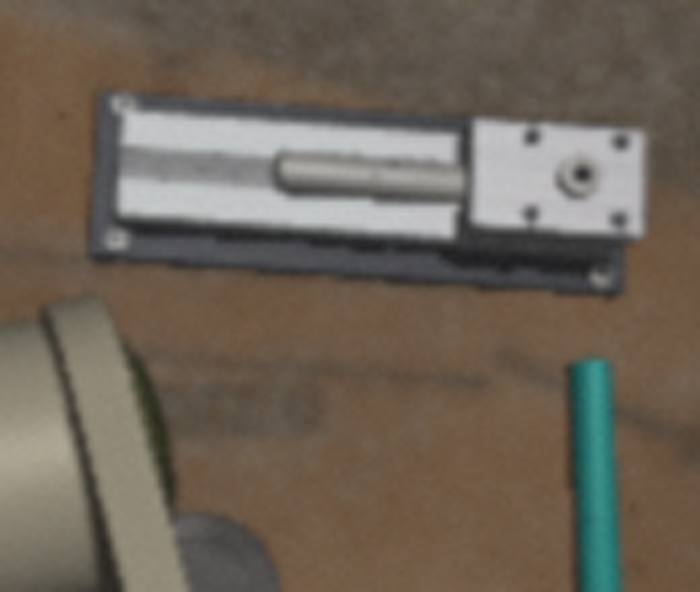

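The pin lies in the groove and runs under the hood. Its end is at (273,168), and (271,168) was predicted for this position.

```bash
python3 -c "
from rig import r
print(r.close_job())"
```

```text
the job is handed in; nothing more can be done
None
```

The steel pin is in the groove against what I take to be the hidden stop, about 32 mm inside the hood mouth. It held at 10.7 N without moving, and I let go and handed the job in at about 24 s. The tin and oilstone were undisturbed in the last wrist view; the cap was not viewed again, but nothing went near it.

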